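Reset the tripped workshop heater

TASK

The fan heater on the basement bench has tripped. Take the square-handled reset probe from the timber block, push it down the sunken hole in the heater's sloping panel until the little reset button is fully in, and hold it there for a second; then snap the probe upright into the spring clip on its stand, collar down on the jaws, and let go. Leave the other things standing as they are.

Things in the scene. Friction and masses are not known exactly. Their poses are not given: they have to be found in the camera images.
- probe: Reset probe, 60 g, standing shaft-down in one of the block's three holes (which one varies). Grey handle of square section 18 x 18 mm, 55 mm tall, on a round steel collar 22 mm wide, 4 mm thick; below it a rigid round shaft 6.5 mm thick. Origin: on the axis at the collar's underside (handle from 4 to 59 mm above it). z up the axis, from tip to handle; x, y square to the handle's flats.
- probe_tip (a point): Round blunt tip of the probe's shaft, on its axis, 80 mm below the probe's origin.
- block: Fixed drilled timber offcut, 44 mm thick (x), 150 mm long (y), 89 mm high, origin under its centre. Three upright holes 11 mm wide, 84 mm deep, in a row along y, 50 mm apart, the middle one central; a tool in each, its collar resting on the block's top. Block and clip stand flank the heater, either way round.
- reset_mouth (a point): Centre of the reset hole, in the plane of the sloping panel. z: out along the hole's axis, 0.70 rad (40 degrees) from vertical, leaning to the heater's front; x up the slope. Round straight hole 15 mm wide; the button's top lies 24 mm down it. A countersunk steel bezel, 34 mm wide and 7 mm high, guides a tip in. Deep and narrow: the probe must go in along the hole, not upright.
- reset (a joint): Travel of the recessed reset button (m): 0 out, 0.005 fully in. Grey round cap 11 mm wide, sprung: starts to move at about 1.2 N, fully in at about 4.2 N, then stops hard; springs back when let go.
- heater: Fixed grey fan heater, 200 mm deep (x), 220 mm wide (y); origin under its centre. Its front looks to its own -x, roughly to the robot's left (world +y). The black panel slopes up from 85 mm at the front to 191 mm at the back; behind it a handle up to 220 mm. Nothing overhangs the panel. On it: the reset hole in the middle, two dials 42 mm wide, 21 mm high, 70 mm to either side, a lamp.
- clip_seat (a point): Probe's place in the spring clip, midway between the jaws, level with their top, 112 mm up. z up; x into the clip, its mouth looks to -x. Two sprung steel jaws 12 mm tall, a V 24 mm wide 34 mm before the seat, 1 mm wide 9 mm before it, then a pocket. Push the shaft in along +x (2 to 6 N) till it snaps. Seated: probe upright, its origin within 2 mm of this point, collar on the jaws.
- clip: The clip's fixed stand: base plate 110 x 110 mm, 10 mm thick, origin under its centre, a post behind the jaws (+x). The seat is 112 mm straight above the origin; nothing on the stand is higher than that.
- jaw_left (a joint): Angle of the clip's sprung jaw on the +y side of the clip (rad): 0 shut and empty, grows as it swings outward; 0.1 to 0.2 while the shaft passes, about 0.05 with the shaft held midway.
- jaw_right (a joint): The same for the jaw on the -y side.
- awl: Awl with a round bulbous grey handle, 48 mm high above the block; stands in the block. Leave it.
- tkey: Key with a T-shaped handle, crossbar 56 mm long, 13 mm thick, top 47 mm above the block; stands in the block. Leave it.
- tape: Tape measure, 65 x 35 x 60 mm, on the bench between robot and heater. Leave it.
- wrench: Steel wrench 160 mm long, flat on the bench between robot and heater. Leave it.
- jar: Jar, 66 mm wide, 85 mm high, on the bench. Leave it.
- mug: White mug, 80 mm wide, 90 mm high, on the bench. Leave it.
- carton: Small cardboard box 80 x 110 x 90 mm. Leave it.
- tin: Tin 72 mm wide, 120 mm high. Leave it.
Not all that is in view belongs to the job. Leave any pink or yellow look-alike of the probe alone.

How it is judged (in metres and radians):
On the way:
1. the reset button is held fully in with the probe's tip (value of joint reset above 0.004 m and distance between probe_tip and reset_mouth between 0.02 and 0.036 m), for 0.5 s.
At the end, for the whole second after the job is handed in: The probe is at rest in the spring clip: its origin within 5 mm of the seat in x and y and 3 mm below to 8 mm above it, within 0.1 rad of upright, the sprung jaws closed on the shaft (both under 0.17 rad, at least one held open beyond 0.02 rad); the reset button has sprung back out (under 1 mm) (x of probe in the frame of clip_seat between -0.005 and 0.005 m and y of probe in the frame of clip_seat between -0.005 and 0.005 m and z of probe in the frame of clip_seat between -0.003 and 0.008 m and angle between probe's own z axis and vertical below 0.1 rad and value of joint any of jaw_left, jaw_right above 0.02 rad and value of joint each of jaw_left, jaw_right below 0.17 rad and value of joint reset below 0.001 m and linear speed of probe below 0.02 m/s); the robot touches nothing.
It fails at once if the awl or the T-key in the block is shifted by more than 30 mm or tipped over (distance of any of awl, tkey from where it was at the start of the episode above 0.03 m or angle between any of awl, tkey's own z axis and vertical above 0.5 rad).
It fails at once if one of the other things on the bench is shifted by more than 30 mm or tipped over (distance of any of tape, wrench, jar, mug, carton, tin from where it was at the start of the episode above 0.03 m or angle between any of tape, wrench, jar, mug, carton, tin's own z axis and vertical above 0.5 rad).
It also fails if it takes over 64 s, if anything falls off the work surface, if the arm or the gripper's body presses on something with over 40 N, if the wrist force passes 120 N, or if a joint passes its speed limit or range.

ROBOT

A 6-joint arm with a two-finger parallel gripper is mounted at the origin on the work surface. World frame = base frame: x ahead of the robot, y to its left, z up, the work surface at z = 0. Lengths are in mm, angles in rad, forces in N, time in s.
With the tool pointing down it reaches from about 300 to 875 mm from the base axis. Payload 6.4 kg.
Tool frame: the origin (TCP) lies at the very end of the fingers, on their centre line; the grasp point (between the pads) lies 19 mm behind it; z points along the fingers, y is the line along which they close (so a half turn about z gives the same grasp; the last joint's range is limited). The gripper opens to 88 mm and grips with 3 to 60 N. Pads are 18 mm wide; open, the fingers measure 123 mm over their backs; the gripper's body (75 mm by 187 mm) begins 45 mm behind the grasp point.
Start: joints at [-1.356, 0.181, 1.607, -0, 1.354, -0.206], TCP at [234.899, -524.846, 238.714] pointing down, gripper open.
Joint ranges: [-2.99, 2.99], [-0.89, 2.07], [0.3, 2.58], [-1.14, 4.28], [0, 2.63], [-3.12, 3.12]. Speed limits (rad/s): [2.57, 2.57, 3.01, 3.14, 3.14, 3.14].

INTERFACE

Orientations are given as a rotation vector (axis times angle).
In Python, from rig import bot gives the robot as it stands.
- The arm moves only by the tool apply_moves, never from a script. Its argument "increments" is a list of rows, each a list of 7 numbers: the shift along the world's x, y, z scaled (see below), then the turn, a rotation vector about the world's x, y, z scaled (see below), then the opening, from 0 (shut) to 1 (fully open). A call has 1 to 20 rows; each row is the pose to reach, as a shift and turn from the pose commanded when the call began; what a row does not reach only later rows make up. The controller multiplies each number of a shift by 0.3 m and each number of a turn by 120 degrees. A row lasts 1/8 s, in which the tool goes at most 62.5 mm and 10.7 degrees, less where a joint would pass 70% of its speed; a pose out of reach is approached as far as the arm can. A call with a number of a shift or a turn outside -1 to 1 is refused whole. A call with a gripper value outside its range is refused whole. The fingers move at their own pace and stop on an object; "newtons" is the grip in N (left out, the last holds). Time passes only in rows, so rows that repeat a pose let the fingers close. It gives the time, the measured TCP pose, the force, the opening and the grip force at its end, in the units of the state.
- bot.get_obs(): the state, without advancing time (a new reading comes with each control period).
- bot.snapshot(name): name is "scene" or "top"; returns (picture, depth): 480x640x3 uint8, red, green, blue; 480x640 float32, mm along the optical axis (not along the pixel's ray), 0 where there is no reading.
- bot.camera_info(name): a dict with "fov_y" (degrees; the focal length in pixels is half the picture's height over the tangent of half this angle, whatever the lens; pixels are square), "cx", "cy" (the principal point, pixels), "distortion" ([k1, k2, p1, p2, k3] as OpenCV has them; the pictures are not rectified), "rvec" (rotation vector, rad) and "tvec" (3), from world to camera coordinates, as OpenCV has them. Camera axes: x right, y down, z forward; pixel columns grow to the right and rows downward; lengths in mm; the calibration is good to about 2 mm. A picture is of the moment at which its call begins. camera_info takes no time and is no camera call.
- bot.close_job(): hands the job in; it is judged then, once.
The state is a dict: "t": time; "qpos": joint angles; "dq": joint speeds; "tau": joint torques, N m; "position": TCP position; "orientation": TCP orientation; "wrist_force": force on the tool from outside, world axes, zero at the start; "wrist_torque": the same for the moment, N m; "opening": finger opening in mm; "grasp_force": force on a finger pad.
Only numpy, scipy, OpenCV 4.12 (cv2) and the standard library are available. Lean on these libraries where they do the work, as an engineer would, in place of code of your own. Each camera call takes 0.05 s, during which the arm holds its last target. There are 200 camera calls.

## Working session

There is one attempt and no reset: what is moved stays moved. The work goes in short steps, Python scripts to look and compute and a tool call to move; the robot and the scene stay as the last step left them, time stands still between calls to the robot, and variables do not carry over. Pictures are saved under pics/ and viewed, at most 10 in all, crops included, and the job is handed in when it is done.

Besides the shell and the picture viewer there is one more tool, called after "Emit:" as name([rows], argument=value, ...), one row to a line, values as JSON. apply_moves: Moves the arm, as the interface text tells. Its arguments: {"type":"object","properties":{"increments":{"type":"array"},"newtons":{"type":"number"}},"required":["increments"]}

```bash
ls; mkdir -p pics; cat > h.py <<'E'
import numpy as np,cv2
from rig import bot
from scipy.spatial.transform import Rotation as R
def K(n):
    c=bot.camera_info(n);f=240/np.tan(np.radians(c["fov_y"])/2)
    return np.array([[f,0,c["cx"]],[0,f,c["cy"]],[0,0,1]]),np.array(c["distortion"],float),cv2.Rodrigues(np.array(c["rvec"],float))[0],np.array(c["tvec"],float)
def pts(n,uv,d):
    k,D,r,t=K(n);uv=np.array(uv,float).reshape(-1,1,2)
    p=cv2.undistortPoints(uv,k,D).reshape(-1,2);p=np.c_[p,np.ones(len(p))]
    return (p*np.array(d).reshape(-1,1)-t)@r
def cloud(n,d):
    v,u=np.mgrid[0:480,0:640];return pts(n,np.c_[u.ravel(),v.ravel()],d.ravel()).reshape(480,640,3)
def onz(n,uv,z):
    k,D,r,t=K(n);a=pts(n,[uv],[0])[0];b=pts(n,[uv],[1])[0];return a+(b-a)*(z-a[2])/(b[2]-a[2])
def proj(n,P):
    k,D,r,t=K(n);return cv2.projectPoints(np.array(P,float).reshape(-1,1,3),cv2.Rodrigues(r)[0],t,k,D)[0].reshape(-1,2)
E
python3 - <<'E'
from h import *
for n in("scene","top"):
    im,d=bot.snapshot(n);cv2.imwrite(f"pics/{n}0.png",im[:,:,::-1]);np.savez(f"{n}0.npz",im=im,d=d)
    c=bot.camera_info(n);k,D,r,t=K(n);print(n,c,"pos",-r.T@t)
o=bot.get_obs();print(o)
E
```

```text
pics
scene {'fov_y': 44.23318619130162, 'cx': 315.4682156471688, 'cy': 243.74369717353406, 'distortion': array([-0.16277726,  0.        ,  0.        ,  0.        ,  0.        ]), 'rvec': array([ 2.0496914 ,  0.65506251, -0.36224532]), 'tvec': array([-435.44030752,  -85.33073627, 1753.93324554])} pos [1242.7032907  -995.98578339  858.41264921]
top {'fov_y': 47.12432477055786, 'cx': 325.2760610703652, 'cy': 241.29180658222856, 'distortion': array([-0.13453936,  0.        ,  0.        ,  0.        ,  0.        ]), 'rvec': array([ 2.25954624, -1.94816036,  0.20829182]), 'tvec': array([ -82.51100896,  569.55823731, 1252.29830926])} pos [ 309.89126264  -28.39356376 1342.61570024]
{'t': 0.1, 'qpos': array([-1.35628333e+00,  1.81452096e-01,  1.60784473e+00, -4.13497475e-05,
        1.35378944e+00, -2.06324372e-01]), 'dq': array([ 0.00144864, -0.00207847, -0.00245101,  0.00129365, -0.00055452,
        0.00078963]), 'tau': array([-5.26649819e-04, -4.34827781e+01, -3.42694116e+01,  7.02751544e-02,
        3.41051607e-02, -4.84086831e-05]), 'position': array([ 234.79504568, -524.38257889,  237.93904565]), 'orientation': array([-3.07083685e+00, -6.55884249e-01,  7.29888562e-05]), 'wrist_force': array([ 0.20638233,  0.34841883, -0.1259054 ]), 'wrist_torque': array([-0.0222398 ,  0.04498037, -0.01959841]), 'grasp_force': 0.0, 'opening': 88.2505603563235}
```

View pics/scene0.png

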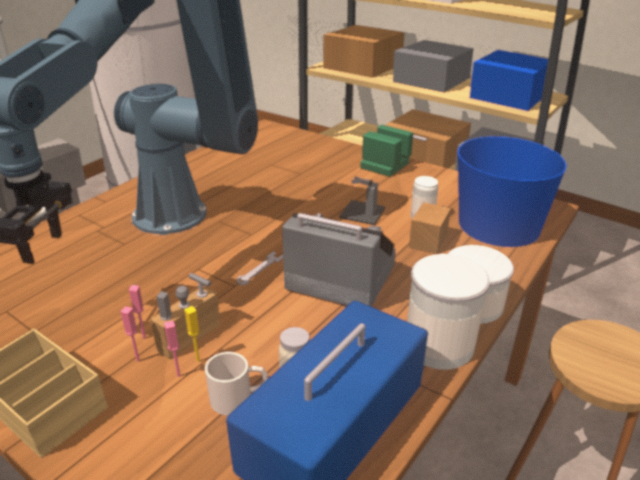

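View pics/top0.png

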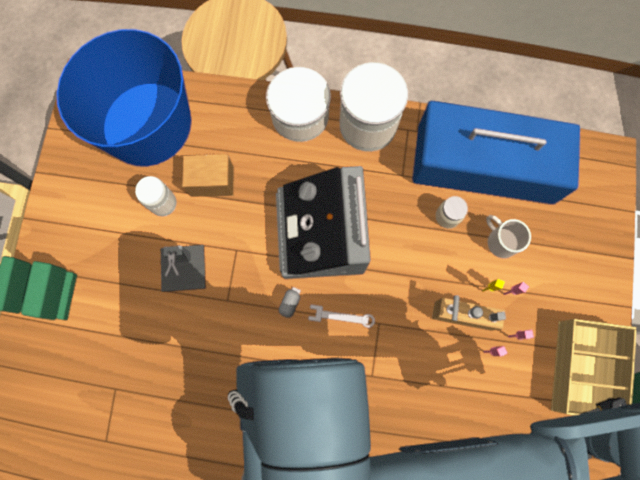

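The scene view shows the block around (185,315) with three tools; pink and yellow look-alikes stand beside it. In the top view the block is at (472,313), the heater at (325,220) with its hole near (307,222), and the clip stand at (183,267) with its jaws near (172,260). I'll enlarge these next.

```bash
python3 - <<'E'
from h import *
def crop(n,x,y,w,h):
    im=np.load(f"{n}0.npz")["im"][y:y+h,x:x+w,::-1];return cv2.resize(im,(400,300),interpolation=cv2.INTER_CUBIC)
m=np.vstack([np.hstack([crop("scene",120,260,120,90),crop("top",430,275,80,60)]),np.hstack([crop("top",152,236,64,48),crop("top",275,180,80,60)])])
cv2.imwrite("pics/m1.png",m)
T=np.load("top0.npz");C=cloud("top",T["d"])
def q(u,v): return np.round(C[v,u],0)
for p in [(452,301),(452,310),(477,314),(498,317),(445,314),(488,322),(463,317),(172,262),(196,280),(307,222),(295,200),(330,200)]: print(p,q(*p))
E
```

```text
(452, 301) [ 473. -307.   91.]
(452, 310) [ 451. -306.  106.]
(477, 314) [ 447. -356.  136.]
(498, 317) [ 445. -400.  147.]
(445, 314) [ 442. -295.   86.]
(488, 322) [ 437. -395.   92.]
(463, 317) [ 441. -337.   86.]
(172, 262) [464. 340. 115.]
(196, 280) [443. 303.   9.]
(307, 222) [600.  48. 125.]
(295, 200) [652.  85. 107.]
(330, 200) [645.   3. 175.]
```

View pics/m1.png

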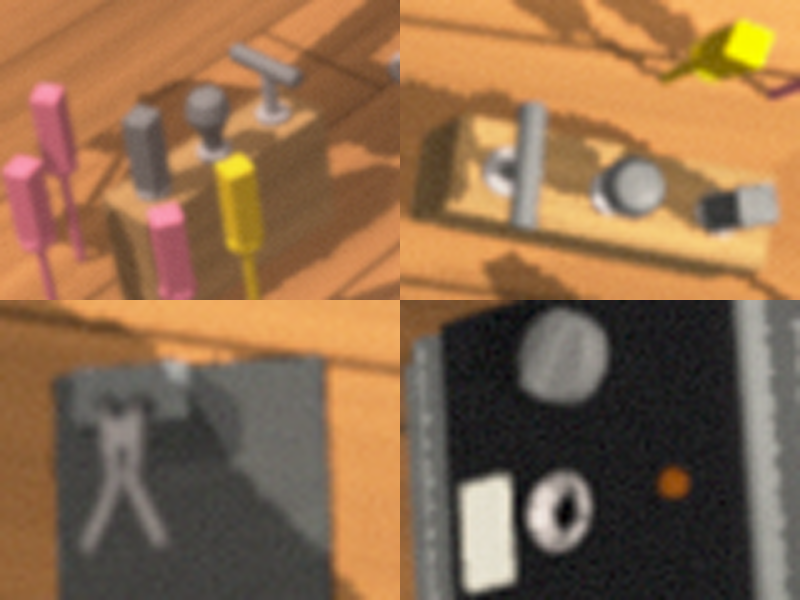

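Candidates: in the top view the T-key is at (452,308), the round bulbous awl at (477,314) and the square grey handle at (501,316). The yellow and pink ones at (499,285), (520,288), (526,335) and (500,351) are look-alikes. The probe is the square grey handle at (501,316), in the end hole of the block, and the crop confirms it.

```bash
cat > fit.py <<'E'
from h import *
for n in("top","scene"):
    T=np.load(n+"0.npz");C=cloud(n,T["d"]);X,Y,Z=C[...,0],C[...,1],C[...,2]
    def box(x0,x1,y0,y1,z0,z1): return (X>x0)&(X<x1)&(Y>y0)&(Y<y1)&(Z>z0)&(Z<z1)
    def rect(m):
        P=C[m];r=cv2.minAreaRect(P[:,:2].astype(np.float32));print(len(P),np.round(r[0],1),np.round(r[1],1),round(r[2],1),"z",np.round(np.median(P[:,2]),1))
    print(n);print("block");rect(box(380,520,-460,-260,82,97))
    print("handle top");rect(box(425,470,-425,-375,138,158))
    print("base");rect(box(370,560,250,440,4,17))
    print("heater>60");rect(box(450,760,-130,140,50,230))
    m=box(540,670,-40,75,95,180);P=C[m]
    for _ in range(8):
        A=np.c_[P[:,:2],np.ones(len(P))];c=np.linalg.lstsq(A,P[:,2],rcond=None)[0];r=P[:,2]-A@c;P=P[abs(r)<max(3,1.5*r.std())]
    nn=np.r_[-c[:2],1];nn/=np.linalg.norm(nn);print("panel",c,nn,"tilt",np.arccos(nn[2]),"az",np.degrees(np.arctan2(nn[1],nn[0])),len(P),r.std())
    if n=="top":
        for off in(0,4,7):
            k,D,r_,t=K(n);a=pts(n,[(306.8,222.4)],[0])[0];b=pts(n,[(306.8,222.4)],[1])[0];d=b-a
            p0=np.array([0,0,c[2]])+nn*off;print("hole",off,a+d*(((p0-a)@nn)/(d@nn)) - nn*off)
        print("probe top",onz(n,(501,316),148),"jaw pocket",onz(n,(171.5,257),112),"tips",onz(n,(166.2,275.5),112),onz(n,(178,275),112),onz(n,(168,252.5),112))
E
python3 fit.py
```

```text
top
block
920 [ 471.3 -363.2] [156.6 140.2] 73.2 z 89.5
handle top
71 [ 449.5 -405.9] [15.6 20.3] 9.1 z 147.0
base
1755 [465.1 344.9] [189.6 189.5] 0.2 z 9.4
heater>60
9051 [602.7  18.7] [220.6 204.4] 12.2 z 158.8
panel [ 0.17989371 -0.81361679 62.20270308] [-0.13820268  0.6250581   0.76824631] tilt 0.6946991740259616 az 102.46772437432381 1433 1.5579531009256398
hole 0 [597.77903049  48.34390751 130.40597597]
hole 4 [597.08435486  45.51115336 132.58578452]
hole 7 [596.56334814  43.38658775 134.22064094]
probe top [ 448.33511255 -406.26255303  148.        ] jaw pocket [476.05111055 344.00788243 112.        ] tips [432.20868099 347.63536393 112.        ] [437.50657715 320.79144781 112.        ] [485.11404278 354.22815934 112.        ]
scene
block
846 [ 431.1 -366.2] [136.5 155. ] 19.0 z 90.0
handle top
96 [ 445.4 -409.2] [22.1 22.6] 22.0 z 146.8
base
711 [465.2 346.4] [186.7 189.1] 89.8 z 10.4
heater>60
6952 [600.7  10.9] [224.9 203. ] 12.6 z 139.3
panel [ 7.91395863e-02 -3.71460459e-01  1.25220413e+02] [-0.07398337  0.34725851  0.9348465 ] tilt 0.36296982596589844 az 102.02703758417243 30 1.4836655470173874
```

```bash
cat > fit2.py <<'E'
from h import *
for n in("top","scene"):
    T=np.load(n+"0.npz");C=cloud(n,T["d"]);X,Y,Z=C[...,0],C[...,1],C[...,2];hsv=cv2.cvtColor(T["im"],cv2.COLOR_RGB2HSV)
    def rect(m,name):
        k,l,s,_=cv2.connectedComponentsWithStats(m.astype(np.uint8));i=1+np.argmax(s[1:,4]);P=C[l==i]
        r=cv2.minAreaRect(P[:,:2].astype(np.float32));print(n,name,len(P),np.round(r[0],1),np.round(r[1],1),round(r[2],1),"z",np.round(np.median(P[:,2]),1))
        lo,hi=np.percentile(P[:,:2],[0.5,99.5],axis=0);print("  ",lo,hi)
    b=lambda x0,x1,y0,y1,z0,z1:(X>x0)&(X<x1)&(Y>y0)&(Y<y1)&(Z>z0)&(Z<z1)
    rect(b(400,500,-450,-270,83,96),"block")
    rect(b(380,560,250,440,5,16)&(hsv[...,1]<70),"base")
    rect(b(380,560,250,440,3,130)&(hsv[...,1]<70),"base+clip")
    rect(b(380,560,250,440,100,125),"jaws")
E
python3 fit2.py
python3 - <<'E'
from h import *
def c(n,x,y,w,h):
    return cv2.resize(np.load(f"{n}0.npz")["im"][y:y+h,x:x+w,::-1],(400,300),interpolation=cv2.INTER_CUBIC)
# overlay hypotheses: clip at cx,cy,yaw ; block
def draw(n,x,y,w,h,polys):
    im=c(n,x,y,w,h);s=400/w
    for P,col in polys:
        q=((proj(n,P)-[x,y]+.5)*s).astype(int);cv2.polylines(im,[q],len(P)>3,col,1)
    return im
def rc(cx,cy,z,a,L,W):
    R_=np.array([[np.cos(a),-np.sin(a)],[np.sin(a),np.cos(a)]]);return [[*(R_@np.array(p)+[cx,cy]),z] for p in[(L/2,W/2),(-L/2,W/2),(-L/2,-W/2),(L/2,-W/2)]]
import sys
a=np.radians(-3);cx,cy=463,331
def tf(p,z):
    return [cx+np.cos(a)*p[0]-np.sin(a)*p[1],cy+np.sin(a)*p[0]+np.cos(a)*p[1],z]
clip=[(rc(cx,cy,10,a,110,110),(0,255,0)),([tf((-34,12),112),tf((-9,.5),112),tf((0,0),112)],(0,0,255)),([tf((-34,-12),112),tf((-9,-.5),112),tf((0,0),112)],(0,0,255))]
ab=np.radians(-8);bx,by=450,-357
blk=[(rc(bx,by,89,ab,44,150),(0,255,0))]
cv2.imwrite("pics/m2.png",np.vstack([np.hstack([draw("top",152,236,64,48,clip),draw("scene",325,165,80,60,clip)]),np.hstack([draw("top",430,275,80,60,blk),draw("scene",120,260,120,90,blk)])]))
E
```

```text
top block 643 [ 450.8 -376.4] [112.3  45.1] 87.1 z 89.4
   [ 427.98529615 -431.33650249] [ 475.1591389  -321.59800576]
top base 1338 [467.9 342.6] [108.6 108.4] 13.3 z 10.3
   [407.9479214  282.70385209] [529.05239081 402.88586408]
top base+clip 1845 [467.9 342.6] [108.6 108.4] 13.3 z 11.5
   [408.28860588 283.81858514] [528.28316605 402.10518038]
top jaws 207 [469.9 342.6] [67.5 41. ] 13.3 z 108.6
   [434.4703262  323.00588696] [505.22090288 366.41867541]
scene block 785 [ 449.3 -357.5] [154.8  51. ] 87.3 z 90.1
   [ 422.75956357 -435.01239907] [ 475.05485904 -283.15395472]
scene base 497 [467.  335.6] [109.2 106.6] 9.7 z 11.1
   [409.67407737 280.12702629] [525.33856814 392.1936246 ]
scene base+clip 852 [467.  335.6] [109.2 106.6] 9.7 z 13.3
   [411.27893651 281.08317926] [524.81920822 387.54482426]
scene jaws 155 [464.2 343.3] [72.8 45.2] 9.4 z 108.9
   [428.15527228 319.41012371] [502.94924884 369.08885457]
```

View pics/m2.png

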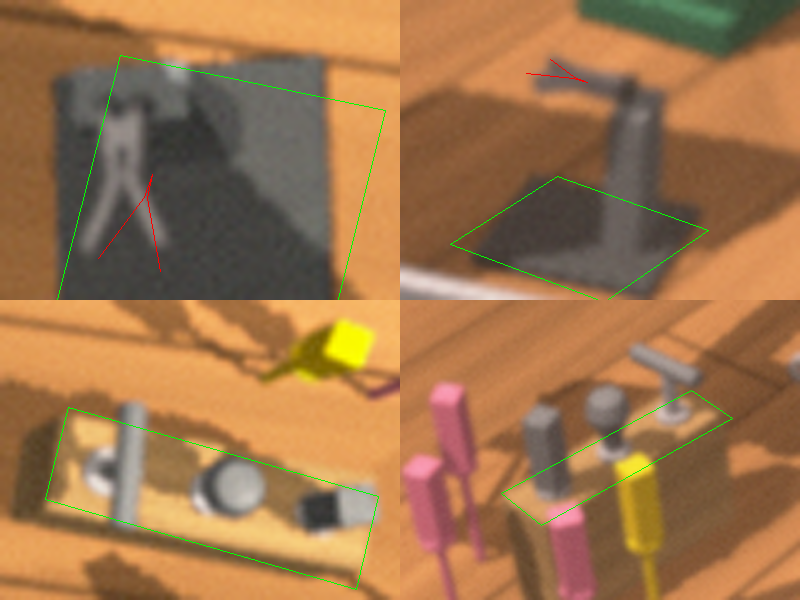

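The overlay shows my clip guess was off; the depth fit gives clip ≈ (468,342.6) with yaw 13.4°, and the jaw tips agree (34 mm before the seat). The block is at ≈ (450,-357) with yaw ≈ -2°. Next I check the handle yaw and the neighbours' heights, and test all the models in one overlay.

```bash
cat > ov.py <<'E'
from h import *
IM={n:np.load(f"{n}0.npz")["im"] for n in("top","scene")}
def draw(n,x,y,w,polys,IM=IM,W=400):
    s=W/w;h=int(w*.75);im=cv2.resize(IM[n][y:y+h,x:x+w,::-1],(W,int(W*.75)),interpolation=cv2.INTER_CUBIC)
    for P,col in polys:
        q=((proj(n,P)-[x,y]+.5)*s).round().astype(int);cv2.polylines(im,[q],len(P)>3,col,1)
    return im
def tf(c,a,p): return [c[0]+np.cos(a)*p[0]-np.sin(a)*p[1],c[1]+np.sin(a)*p[0]+np.cos(a)*p[1],p[2]]
def rc(c,a,z,L,W): return [tf(c,a,(sx*L/2,sy*W/2,z)) for sx,sy in((1,1),(-1,1),(-1,-1),(1,-1))]
def clipm(c,a): return [(rc(c,a,10,110,110),(0,255,0))]+[([tf(c,a,p) for p in((-34,s*12,112),(-9,s*.5,112),(0,0,112))],(0,0,255)) for s in(1,-1)]
def ring(o,n,r): 
    e=np.linalg.svd(np.array([n]))[2][1:];t=np.linspace(0,6.28,25)[:,None];return (o+r*(np.cos(t)*e[0]+np.sin(t)*e[1])).tolist()
hole=np.array([597.2,45.2,132.7]);nn=np.array([-.138,.629,.765])
holem=[(ring(hole+7*nn,nn,17),(0,255,0)),(ring(hole,nn,7.5),(0,0,255))]
E
python3 - <<'E'
from ov import *
C=cloud("top",np.load("top0.npz")["d"])
for p in[(499,285),(520,288),(526,335),(500,351)]: print(p,C[p[1],p[0]].round())
a=np.radians(-2.2);pr=(448.2,-406.5)
blk=[(rc((450,-357),a,89,44,150),(0,255,0))]
hd=[(rc(pr,np.radians(y),z,18,18),c) for y,c in((12,(0,0,255)),) for z in(93,148)]
cl=clipm((468,342.6),np.radians(13.4))
cv2.imwrite("pics/m3.png",np.vstack([np.hstack([draw("top",152,236,64,cl),draw("scene",325,165,80,cl)]),np.hstack([draw("top",460,290,60,blk+hd),draw("top",285,200,50,holem)])]))
E
```

```text
(499, 285) [ 518. -398.  139.]
(520, 288) [ 517. -446.  141.]
(526, 335) [ 415. -470.  138.]
(500, 351) [ 373. -414.  141.]
```

View pics/m3.png

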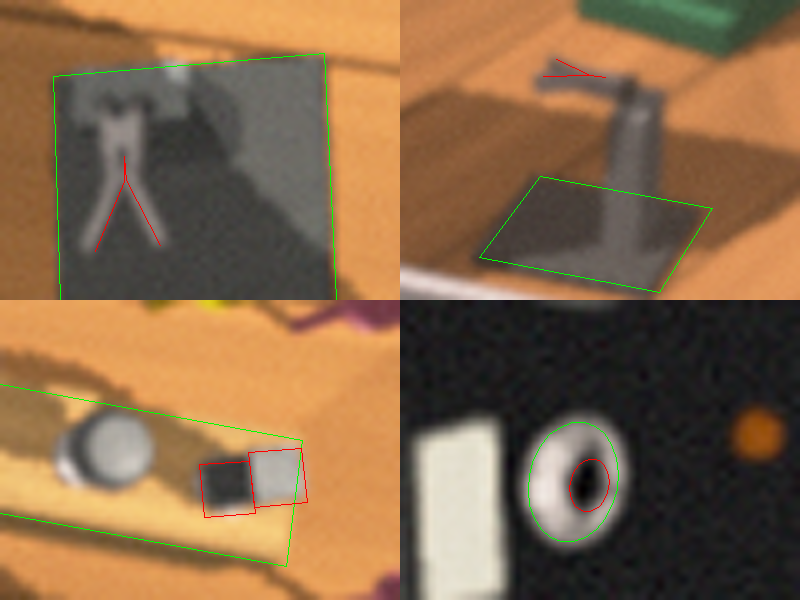

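The overlays fit: the handle is at (448,-406.5) with yaw 12°, and the clip and hole models match the picture. The look-alikes' tops are at about 141 mm, below the gripper body during the grasp. Moving above the probe.

Emit:
apply_moves([
  [0.711,0.394,-0.062,0,0,0.649,0.55],
  [0.711,0.394,-0.062,0,0,0.649,0.55],
  [0.711,0.394,-0.062,0,0,0.649,0.55],
  [0.711,0.394,-0.062,0,0,0.649,0.55],
  [0.711,0.394,-0.062,0,0,0.649,0.55],
  [0.711,0.394,-0.062,0,0,0.649,0.55],
  [0.711,0.394,-0.062,0,0,0.649,0.55],
  [0.711,0.394,-0.062,0,0,0.649,0.55],
  [0.711,0.394,-0.062,0,0,0.649,0.55],
  [0.711,0.394,-0.062,0,0,0.649,0.55],
], newtons=30)

```text
t: 1.35
position: [448.1, -406.5, 219.8]
orientation: [-1.978, -2.44, -0.0]
wrist_force: [-0.4, 0.6, -0.6]
opening: 48.2
grasp_force: 0.0
```

Emit:
apply_moves([
  [0,0,-0.18,0,0,0,0.55],
  [0,0,-0.3,0,0,0,0.55],
  [0,0,-0.37,0,0,0,0.55],
  [0,0,-0.37,0,0,0,0.55],
  [0,0,-0.37,0,0,0,0.55],
  [0,0,-0.37,0,0,0,0],
  [0,0,-0.37,0,0,0,0],
  [0,0,-0.37,0,0,0,0],
  [0,0,-0.37,0,0,0,0],
  [0,0,-0.37,0,0,0,0],
], newtons=30)

```text
t: 2.6
position: [448.3, -406.8, 109.5]
orientation: [1.977, 2.441, -0.0]
wrist_force: [-0.3, -1.4, 3.3]
opening: 17.9
grasp_force: 30.0
```

Emit:
apply_moves([
  [0,0,0.1,0,0,0,0],
  [0,0,0.25,0,0,0,0],
  [0,0,0.45,0,0,0,0],
  [0,0,0.65,0,0,0,0],
  [0,0,0.783,0,0,0,0],
  [0.04,0.18,0.783,0,0,0,0],
  [0.09,0.36,0.783,0,0,0,0],
  [0.13,0.54,0.783,0,0,0,0],
  [0.18,0.72,0.783,0,0,0,0],
  [0.22,0.9,0.783,0,0,0,0],
  [0.24,1.0,0.783,0,0,0,0],
  [0.24,1.0,0.783,0,0,0,0],
  [0.24,1.0,0.783,0,0,0,0],
])

```text
t: 4.22
position: [520.1, -107.2, 343.8]
orientation: [-1.977, -2.441, 0.001]
wrist_force: [0.6, -0.7, -1.3]
opening: 17.8
grasp_force: 30.0
```

```bash
python3 - <<'E'
from h import *
o=bot.get_obs();p=o["position"];q=R.from_rotvec(o["orientation"]).as_matrix();print(o["t"],p,q.round(3).tolist(),o["qpos"].round(2),o["opening"])
E
```

```text
4.225 [ 520.0571727  -107.21616808  343.80562193] [[-0.208, 0.978, -0.0], [0.978, 0.208, -0.0], [-0.0, -0.0, -1.0]] [-0.43  0.01  1.58 -0.    1.55 -0.64] 17.757343003423546
```

Emit:
apply_moves([
  [0.045,0.19,0,0,0,0,0],
  [0.09,0.38,0,0,0,0,0],
  [0.14,0.58,0,0,0,0,0],
  [0.18,0.74,0,-0.05,-0.011,0,0],
  [0.192,0.804,0,-0.13,-0.0286,0,0],
  [0.192,0.804,0,-0.2,-0.044,0,0],
  [0.192,0.804,0,-0.27,-0.0594,0,0],
  [0.192,0.804,0,-0.3264,-0.0718,0,0],
  [0.192,0.804,0,-0.3264,-0.0718,0,0],
  [0.192,0.804,-0.12,-0.3264,-0.0718,0,0],
  [0.192,0.804,-0.25,-0.3264,-0.0718,0,0],
  [0.192,0.804,-0.345,-0.3264,-0.0718,0,0],
  [0.192,0.804,-0.345,-0.3264,-0.0718,0,0],
  [0.192,0.804,-0.345,-0.3264,-0.0718,0,0],
])

```text
t: 5.98
position: [578.9, 133.8, 242.3]
orientation: [1.598, 1.967, -0.574]
wrist_force: [-0.5, -0.4, -0.5]
opening: 17.7
grasp_force: 30.0
```

```bash
python3 - <<'E'
from ov import *
I={}
for n in("top","scene"):
    I[n],d=bot.snapshot(n);np.savez(n+"1.npz",im=I[n],d=d)
o=bot.get_obs();p=o["position"];q=R.from_rotvec(o["orientation"]).as_matrix();z=q[:,2]
print(o["t"],p,q.round(3).tolist(),o["qpos"].round(2),o["opening"],o["wrist_force"])
tip=p+100.5*z;print("tip",tip,"rel hole along/perp",(tip-hole)@nn,(tip-hole)-((tip-hole)@nn)*nn)
m=holem+[([p.tolist(),tip.tolist()],(255,255,0))]
cv2.imwrite("pics/m4.png",np.hstack([draw("top",265,190,80,m,I),draw("scene",270,190,120,m,I)]))
E
```

```text
6.075 [578.93697794 134.35443275 242.71656224] [[-0.155, 0.978, 0.14], [0.75, 0.209, -0.628], [-0.643, 0.008, -0.765]] [ 0.36  0.36  1.53 -0.7   1.42  0.33] 17.682852326463557 [-0.78898614  0.76222697 -0.57812231]
tip [593.03294995  71.2339624  165.79218511] rel hole along/perp 42.26593686583206 [ 1.66564924 -0.55131189  0.75874341]
```

View pics/m4.png

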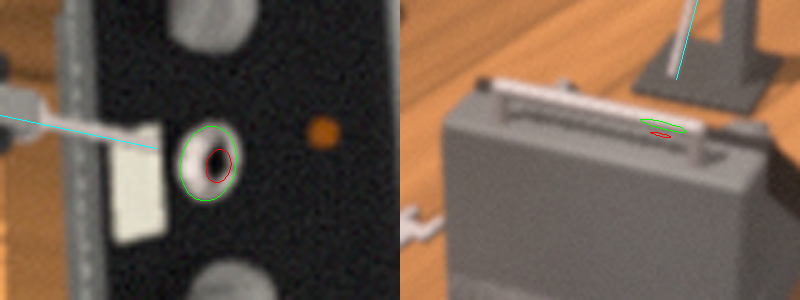

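In the top view the shaft tip at crop (155,148) lies on the predicted axis to about 1 mm. The hole is at (217,163), with the tip 42 mm short of it. Correcting sideways and going in to the mouth.

Emit:
apply_moves([
  [-0.0097,0.0017,-0.0027,0,0,0,0],
  [-0.0097,0.0017,-0.0027,0,0,0,0],
  [-0.005,-0.02,-0.03,0,0,0,0],
  [0.0,-0.042,-0.055,0,0,0,0],
  [0.004,-0.06,-0.078,0,0,0,0],
  [0.007,-0.075,-0.097,0,0,0,0],
  [0.0097,-0.0863,-0.1097,0,0,0,0],
  [0.0097,-0.0863,-0.1097,0,0,0,0],
  [0.0097,-0.0863,-0.1097,0,0,0,0],
])

```text
t: 7.2
position: [580.9, 108.8, 207.8]
orientation: [1.595, 1.969, -0.576]
wrist_force: [1.3, 0.6, -1.4]
opening: 18.0
grasp_force: 30.0
```

```bash
cat > st.py <<'E'
from ov import *
o=bot.get_obs();p=o["position"];q=R.from_rotvec(o["orientation"]).as_matrix();z=q[:,2];tip=p+100.5*z;e=tip-hole
print(o["t"],"p",p.round(2),"z",z.round(3),"along",round(e@nn,2),"perp",(e-(e@nn)*nn).round(2),"F",o["wrist_force"].round(2),"F.nn",round(o["wrist_force"]@nn,2),"T",o["wrist_torque"].round(2),o["opening"])
E
python3 st.py
```

```text
7.2 p [580.86 108.77 207.85] z [ 0.139 -0.629 -0.765] along -0.76 perp [-2.5   0.84 -1.14] F [ 1.25  0.58 -1.4 ] F.nn -0.88 T [0.35 0.04 0.01] 17.954211151623962
```

Emit:
apply_moves([
  [0.0063,-0.012,-0.011,0,0,0,0],
  [0.0086,-0.0225,-0.0237,0,0,0,0],
  [0.011,-0.033,-0.0365,0,0,0,0],
  [0.0133,-0.0433,-0.0493,0,0,0,0],
  [0.0133,-0.0433,-0.0493,0,0,0,0],
  [0.0133,-0.0433,-0.0493,0,0,0,0],
])

```text
t: 7.95
position: [584.8, 95.7, 192.9]
orientation: [1.595, 1.969, -0.577]
wrist_force: [-0.5, -0.2, -0.8]
opening: 17.7
grasp_force: 30.0
```

```bash
python3 st.py
```

```text
7.95 p [584.76  95.68 192.89] z [ 0.138 -0.629 -0.765] along -20.98 perp [-1.42  0.45 -0.63] F [-0.52 -0.24 -0.76] F.nn -0.66 T [ 0.36  0.02 -0.  ] 17.684045475381097
```

Emit:
apply_moves([
  [0.0014,-0.0063,-0.0077,0,0,0,0],
  [0.0028,-0.0126,-0.0153,0,0,0,0],
  [0.0032,-0.0147,-0.0178,0,0,0,0],
  [0.0037,-0.0168,-0.0204,0,0,0,0],
  [0.0037,-0.0168,-0.0204,0,0,0,0],
])

```text
t: 8.57
position: [586.0, 90.8, 187.0]
orientation: [1.595, 1.969, -0.576]
wrist_force: [0.1, 1.8, 2.3]
opening: 17.6
grasp_force: 30.0
```

```bash
python3 st.py
```

```text
8.575 p [586.    90.79 186.95] z [ 0.139 -0.629 -0.765] along -28.77 perp [-1.2   0.48 -0.61] F [0.09 1.85 2.3 ] F.nn 2.91 T [ 0.35 -0.1   0.02] 17.63453956649734
```

Emit:
apply_moves([
  [0.0005,-0.0021,-0.0026,0,0,0,0],
  [0.0007,-0.0032,-0.0038,0,0,0,0],
  [0.0007,-0.0032,-0.0038,0,0,0,0],
  [0.0007,-0.0032,-0.0038,0,0,0,0],
])

```text
t: 9.07
position: [586.3, 90.3, 186.5]
orientation: [1.595, 1.969, -0.575]
wrist_force: [-2.9, 5.6, 6.6]
opening: 17.6
grasp_force: 30.0
```

```bash
python3 st.py
```

```text
9.075 p [586.35  90.31 186.45] z [ 0.14  -0.629 -0.765] along -29.5 perp [-0.88  0.49 -0.56] F [-2.91  5.58  6.59] F.nn 8.95 T [ 0.31  0.13 -0.09] 17.63156690476087
```

At 9 N along the axis the button is on its stop. Holding, then backing out.

Emit:
apply_moves([
  [0.0002,-0.001,-0.0012,0,0,0,0],
  [0.0002,-0.001,-0.0012,0,0,0,0],
  [0.0002,-0.001,-0.0012,0,0,0,0],
  [0.0002,-0.001,-0.0012,0,0,0,0],
  [0.0002,-0.001,-0.0012,0,0,0,0],
  [0.0002,-0.001,-0.0012,0,0,0,0],
  [0.0002,-0.001,-0.0012,0,0,0,0],
  [0.0002,-0.001,-0.0012,0,0,0,0],
  [0.0002,-0.001,-0.0012,0,0,0,0],
  [0.0002,-0.001,-0.0012,0,0,0,0],
  [0.0002,-0.001,-0.0012,0,0,0,0],
])

```text
t: 10.45
position: [586.4, 90.2, 186.4]
orientation: [1.595, 1.969, -0.575]
wrist_force: [-2.7, 6.6, 7.8]
opening: 17.4
grasp_force: 30.0
```

```bash
python3 st.py
```

```text
10.45 p [586.45  90.22 186.39] z [ 0.14  -0.629 -0.765] along -29.62 perp [-0.77  0.48 -0.54] F [-2.72  6.63  7.83] F.nn 10.54 T [ 0.37  0.24 -0.22] 17.413666787711193
```

Emit:
apply_moves([
  [-0.005,0.021,0.0255,0,0,0,0],
  [-0.014,0.063,0.0765,0,0,0,0],
  [-0.026,0.116,0.141,0,0,0,0],
  [-0.037,0.168,0.204,0,0,0,0],
  [-0.037,0.168,0.204,0,0,0,0],
  [-0.037,0.168,0.349,0.08,0.0176,0,0],
  [-0.037,0.168,0.349,0.16,0.0352,0,0],
  [-0.037,0.168,0.349,0.24,0.0528,0,0],
  [-0.037,0.168,0.349,0.3264,0.0718,0,0],
  [-0.1,0.25,0.349,0.3264,0.0718,0,0],
  [-0.2,0.38,0.349,0.3264,0.0718,0,0],
  [-0.3,0.52,0.349,0.3264,0.0718,0,0],
  [-0.4,0.64,0.349,0.3264,0.0718,0,0],
  [-0.5,0.74,0.349,0.3264,0.0718,0,0],
  [-0.588,0.798,0.349,0.3264,0.0718,0,0],
  [-0.588,0.798,0.349,0.3264,0.0718,0,0],
  [-0.588,0.798,0.349,0.3264,0.0718,0,0],
])

```text
t: 12.58
position: [410.1, 328.1, 289.4]
orientation: [1.978, 2.441, -0.001]
wrist_force: [-0.3, 0.1, -1.1]
opening: 18.0
grasp_force: 30.0
```

```bash
python3 st.py
```

```text
12.575 p [410.1  328.1  289.43] z [-0.    -0.001 -1.   ] along 246.73 perp [-153.08  127.63 -132.52] F [-0.27  0.1  -1.13] F.nn -0.76 T [-0.01 -0.08  0.02] 17.99897599005885
```

Emit:
apply_moves([
  [0,0,-0.15,0,0,0,0],
  [0,0,-0.3,0,0,0,0],
  [0,0,-0.43,0,0,0,0],
  [0,0,-0.515,0,0,0,0],
  [0,0,-0.515,0,0,0,0],
  [0,0,-0.515,0,0,0,0],
])

```text
t: 13.32
position: [411.0, 328.5, 136.3]
orientation: [1.978, 2.44, 0.002]
wrist_force: [-0.2, 0.5, 0.1]
opening: 17.9
grasp_force: 30.0
```

```bash
python3 - <<'E'
from ov import *
I={}
for n in("top","scene"): I[n],d=bot.snapshot(n)
o=bot.get_obs();p=o["position"];z=R.from_rotvec(o["orientation"]).as_matrix()[:,2]
print(o["t"],p,z.round(4),o["wrist_force"].round(2))
og=p+20.5*z;cl=clipm((468,342.6),np.radians(13.4))
dn=np.array([0,0,1.])
m=cl+[(ring(og,dn,11),(255,0,0)),(ring(og+4*dn,dn,11),(255,0,0)),([og.tolist(),(og-80*dn).tolist()],(255,255,0))]
cv2.imwrite("pics/m5.png",np.hstack([draw("top",150,230,80,m,I),draw("scene",325,155,80,m,I)]))
E
```

```text
13.425 [411.04230023 328.97042489 136.94852805] [ 0.0025  0.0011 -1.    ] [-0.5   0.05 -1.01]
```

View pics/m5.png

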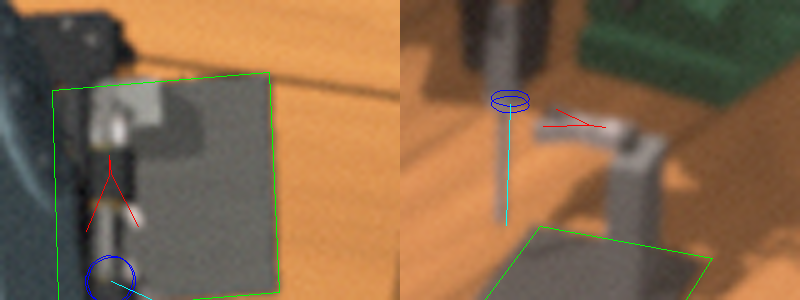

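The shaft stands about 58 mm before the seat, on the clip's axis in both views (in the scene view the shaft and the jaws show the same small calibration offset). Pushing in.

Emit:
apply_moves([
  [0.03,0.0072,-0.0077,0,0,0,0],
  [0.07,0.0167,-0.0077,0,0,0,0],
  [0.1,0.0238,-0.0077,0,0,0,0],
  [0.12,0.0286,-0.0077,0,0,0,0],
  [0.135,0.0322,-0.0077,0,0,0,0],
  [0.135,0.0322,-0.0077,0,0,0,0],
])

```text
t: 14.18
position: [450.2, 338.5, 132.9]
orientation: [-1.977, -2.441, 0.0]
wrist_force: [0.0, 0.7, 0.4]
opening: 17.7
grasp_force: 30.0
```

```bash
cat > sc.py <<'E'
from h import *
o=bot.get_obs();p=o["position"];z=R.from_rotvec(o["orientation"]).as_matrix()[:,2];a=np.radians(13.4);d=np.array([np.cos(a),np.sin(a),0]);l=np.array([-d[1],d[0],0])
e=p+20.5*z-[468,342.6,112];f=o["wrist_force"]
print(o["t"],p.round(2),z.round(4),"along,lat,z",(e@d).round(2),(e@l).round(2),e[2].round(2),"F",(f@d).round(2),(f@l).round(2),f[2].round(2),o["opening"])
E
python3 sc.py
```

```text
14.175 [450.23 338.53 132.9 ] [-4.e-04  0.e+00 -1.e+00] along,lat,z -18.24 0.16 0.4 F 0.17 0.66 0.44 17.664781367526693
```

Emit:
apply_moves([
  [0.01,0.0024,0.0033,0,0,0,0],
  [0.02,0.0048,0.0033,0,0,0,0],
  [0.03,0.0071,0.0033,0,0,0,0],
  [0.04,0.0095,0.0033,0,0,0,0],
  [0.05,0.0119,0.0033,0,0,0,0],
  [0.06,0.0143,0.0033,0,0,0,0],
  [0.06,0.0143,0.0033,0,0,0,0],
  [0.06,0.0143,0.0033,0,0,0,0],
])

```text
t: 15.18
position: [466.9, 342.5, 133.9]
orientation: [-1.976, -2.44, 0.004]
wrist_force: [-5.8, -1.2, 2.9]
opening: 17.6
grasp_force: 30.0
```

```bash
python3 sc.py
```

```text
15.175 [466.95 342.5  133.93] [-0.0031 -0.001  -1.    ] along,lat,z -1.11 0.14 1.43 F -5.96 0.16 2.87 17.630510079804175
```

Emit:
apply_moves([
  [0.0065,0.0015,0,0,0,0,0],
  [0.01,0.0024,0,0,0,0,0],
  [0.01,0.0024,0,0,0,0,0],
])

```text
t: 15.55
position: [467.5, 342.7, 133.5]
orientation: [-1.973, -2.438, 0.012]
wrist_force: [-14.5, -3.2, 8.5]
opening: 17.4
grasp_force: 30.0
```

```bash
python3 sc.py
```

```text
15.55 [467.52 342.69 133.49] [-0.0086 -0.0029 -1.    ] along,lat,z -0.63 0.18 0.99 F -14.84 0.26 8.45 17.425748433568717
```

Emit:
apply_moves([
  [-0.0065,-0.0015,0,0,0,0,0],
  [-0.011,-0.0026,0,0,0,0,0],
  [-0.011,-0.0026,0,0,0,0,0],
])

```text
t: 15.92
position: [466.9, 342.5, 133.6]
orientation: [-1.976, -2.44, 0.003]
wrist_force: [-5.7, -0.7, 0.2]
opening: 17.7
grasp_force: 30.0
```

```bash
python3 sc.py; python3 - <<'E'
from ov import *
I={}
for n in("top","scene"): I[n],d=bot.snapshot(n)
cv2.imwrite("pics/m6.png",np.hstack([draw("top",150,230,80,[],I),draw("scene",335,165,60,[],I)]))
E
```

```text
15.925 [466.86 342.48 133.61] [-2.4e-03 -7.0e-04 -1.0e+00] along,lat,z -1.19 0.15 1.11 F -5.7 0.59 0.18 17.655995358502995
```

View pics/m6.png

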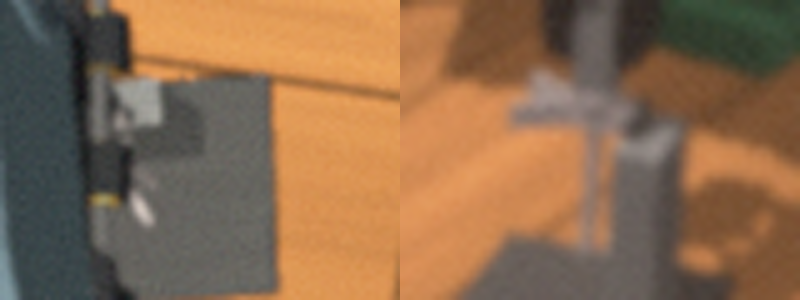

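The scene view shows the shaft at (593,180) with the collar over the jaws, about 81 px behind the jaw tip, as expected for the seat. I'll back off until the push is gone; a pull force would confirm it has snapped in.

Emit:
apply_moves([
  [-0.008,-0.0019,0,0,0,0,0],
  [-0.008,-0.0019,0,0,0,0,0],
  [-0.008,-0.0019,0,0,0,0,0],
])

```text
t: 16.4
position: [466.1, 342.2, 134.3]
orientation: [1.977, 2.441, 0.002]
wrist_force: [1.2, 1.4, -2.2]
opening: 18.3
grasp_force: 30.0
```

```bash
python3 sc.py
```

```text
16.4 [466.12 342.22 134.35] [ 1.3e-03  5.0e-04 -1.0e+00] along,lat,z -1.89 0.07 1.85 F 1.44 1.06 -2.17 18.263855967941094
```

Emit:
apply_moves([
  [-0.005,-0.0012,0,0,0,0,0],
  [-0.005,-0.0012,0,0,0,0,0],
  [-0.005,-0.0012,0,0,0,0,0],
])

```text
t: 16.77
position: [464.4, 341.8, 134.5]
orientation: [1.977, 2.441, 0.001]
wrist_force: [2.0, 1.7, 0.6]
opening: 17.4
grasp_force: 30.0
```

```bash
python3 sc.py
```

```text
16.775 [464.4  341.85 134.47] [ 1.e-03  4.e-04 -1.e+00] along,lat,z -3.65 0.1 1.97 F 2.36 1.16 0.62 17.399714956707818
```

The pull of +2.4 N shows the jaws hold the shaft. Going back to neutral and pressing down onto the jaws.

Emit:
apply_moves([
  [0.0065,0.0015,0,0,0,0,0],
  [0.0065,0.0015,-0.004,0,0,0,0],
  [0.0065,0.0015,-0.008,0,0,0,0],
  [0.0065,0.0015,-0.01,0,0,0,0],
  [0.0065,0.0015,-0.01,0,0,0,0],
])

```text
t: 17.4
position: [466.0, 342.3, 132.4]
orientation: [1.977, 2.441, 0.0]
wrist_force: [-5.4, -0.9, 9.5]
opening: 17.8
grasp_force: 30.0
```

```bash
python3 sc.py
```

```text
17.4 [465.98 342.3  132.43] [ 3.e-04  0.e+00 -1.e+00] along,lat,z -2.03 0.17 -0.07 F -5.43 0.32 9.51 17.763313283991913
```

Emit:
apply_moves([
  [0,0,0.002,0,0,0,0],
  [0,0,0.002,0,0,0,0.5],
  [0,0,0.002,0,0,0,0.5],
  [0,0,0.002,0,0,0,0.5],
  [0,0,0.002,0,0,0,0.5],
  [0,0,0.08,0,0,0,0.5],
  [0,0,0.2,0,0,0,0.5],
  [0,0,0.4,0,0,0,0.5],
  [-0.1,-0.3,0.6,0,0,0,0.5],
  [-0.3,-0.6,0.6,0,0,0,0.5],
  [-0.4,-0.9,0.6,0,0,0,0.5],
  [-0.4,-0.9,0.6,0,0,0,0.5],
  [-0.4,-0.9,0.6,0,0,0,0.5],
  [-0.4,-0.9,0.6,0,0,0,0.5],
])

```text
t: 19.15
position: [345.5, 69.4, 311.8]
orientation: [1.984, 2.433, 0.001]
wrist_force: [0.4, -0.7, -0.3]
opening: 44.3
grasp_force: 0.0
```

```bash
python3 - <<'E'
from ov import *
I={};c=(468,342.6);a=np.radians(13.4)
for n in("top","scene"):
    I[n],d=bot.snapshot(n);C=cloud(n,d);P=C[(abs(C[...,0]-468)<25)&(abs(C[...,1]-342)<25)&(C[...,2]>160)&(C[...,2]<185)];print(n,len(P),P.mean(0),P.max(0))
m=[(rc(c,a,z,18,18),(0,0,255)) for z in(116,171)]
cv2.imwrite("pics/m7.png",np.vstack([np.hstack([draw("top",145,220,80,m,I),draw("scene",325,140,80,m,I)]),np.hstack([cv2.resize(I[n][...,::-1],(400,300)) for n in I])]))
print(bot.get_obs()["t"],bot.get_obs()["wrist_force"])
E
```

```text
top 77 [466.32350502 340.76922817 169.94333465] [476.62266219 351.96840955 177.47703973]
scene 40 [465.08638769 337.73571175 167.28024459] [475.09556564 353.03253987 173.50848305]
19.25 [-0.65916709  0.37363023 -0.14764097]
```

View pics/m7.png

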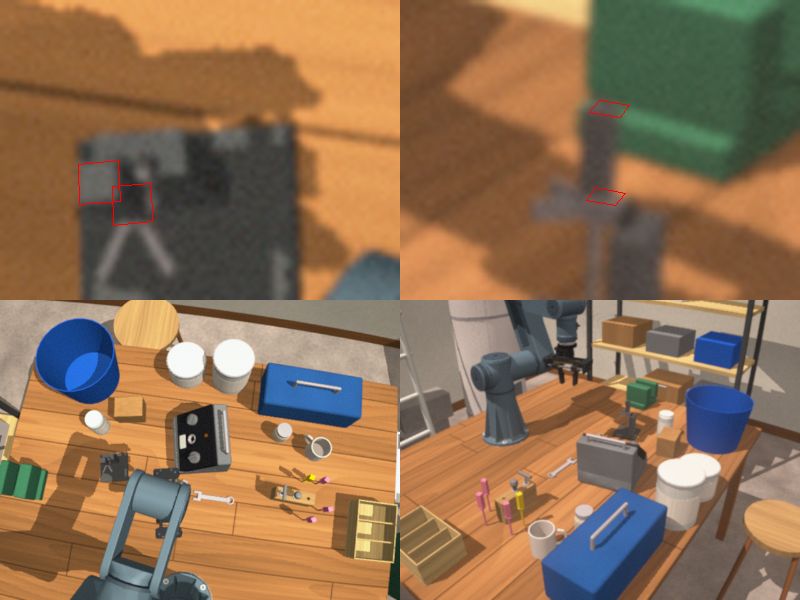

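The probe stands upright in the clip: in the top crop its handle top at (100,182) lies on the predicted square. The other things are unmoved and the gripper is clear.

```bash
python3 -c "
from rig import bot
print(bot.close_job())"
```

```text
the job is handed in; nothing more can be done
None
```

I pushed the reset button to its stop with about 10 N and held it over a second, then snapped the probe upright into the clip, let go and handed the job in at about 19 s; no verdict was returned.

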